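# Wipe the offcuts off a fixture bed with a scraper block and lay the stock in

### The job

Clear the fixture for the next part: lift the wooden scraper out of its cradle, stand it on the rubber pad and let go, then take it across its broad sides so that it fits between the fixture's rails. Set it down on the bed at the closed end, behind the offcuts, and wipe every offcut along the channel off the open end into the chip tray, with the scraper only - never touch the offcuts with the gripper or lift them out. Then stand the scraper back on the pad, sole down, and lay the brass slab flat on the clean bed, midway along and midway between the rails, its long side square across the channel; leave the loupe, bottle, pliers and screwdriver where they are.

Things in the scene. Friction and masses are not known exactly. Their poses are not given: they have to be found in the camera images.
- fixture: Fixed fixture on the left of the bench: U-shaped channel bed with a chip tray at its open end. Origin on the bench (z = 0) under the bed's middle; own y along the bed to the open end, x across, z up. Bed top 25 mm high, y -90 to +90. Channel 76 mm wide between 12 mm thick steel rails, tops 60 mm above the bench; a stop wall as high closes it at y -90 to -80; at y = +90 it is open
- bed_mid (a point): middle of the bed's top face, 25 mm above the bench, midway between the rails and midway along the bed; its axes are the fixture's
- tray_mid (a point): middle of the chip tray's floor, at y = +140 mm of the fixture. Open sheet-metal tray, 124 mm wide (x), y 90 to 190, floor 5 mm and rim 23 mm above the bench; offcuts pushed over the open end drop into it
- cradle: Fixed dark steel cradle on the right that stores the scraper. Origin: centre of its underside on the bench. Base 60 x 50 x 8 mm; two upright cheeks 48 mm long (own x), 4 mm thick, up to 62 mm above the bench, with a slot 25 mm wide between them along own x, open at both ends and above
- scraper: Scraper: beech block with black rubber sole, 66 mm long (own x), 22 thick (y), 58 tall (z), 0.08 to 0.17 kg. Origin: centre of the sole's underside. It starts in the cradle along its slot, sole 8 mm above the bench: only its ends (66 mm apart, 9 mm past the cheeks) can be gripped; comes straight up. Gripped by the ends it does not go between the rails; across its broad sides it does, 5 mm free each end
- pad: Fixed flat black rubber pad on the bench between cradle and fixture, 90 x 90 mm and 3 mm thick; origin at the centre of its underside, on the bench; own x and y along its sides, z up
- blank: Brass stock piece, a flat slab 32 mm (own x) by 50 mm (own y) and 10 mm thick, about 0.14 kg, lying flat on the bench on the right. Origin: centre of its underside
- chip_0: loose metal offcut lying on the bed at the start, origin at the centre of its underside, about 15 g: brass slab 18 x 14 x 9 mm
- chip_1: loose metal offcut lying on the bed at the start, origin at the centre of its underside, about 15 g: steel disc 16 mm across, 10 mm thick
- chip_2: loose metal offcut lying on the bed at the start, origin at the centre of its underside, about 15 g: brass L-shaped piece 20 x 17 mm, 9 mm thick
- chip_3: loose metal offcut lying on the bed at the start, origin at the centre of its underside, about 15 g: steel piece 15 x 15 x 11 mm
- chip_4: loose metal offcut lying on the bed at the start, origin at the centre of its underside, about 15 g: brass cone-topped disc 17 mm across, 10 mm tall
- loupe: bystander: black eye loupe 41 x 41 x 38 mm, origin at the centre of its underside
- oil_bottle: bystander: small oil bottle, 29 mm across and 55 mm tall, origin at the centre of its underside
- pliers: bystander: small pliers lying flat, 47 x 129 x 9 mm (long along own y), origin at the centre of its underside
- driver: bystander: screwdriver with a yellow handle, 16 x 135 x 16 mm (long along own y), origin at the centre of its underside

How it is judged:
On the way, in this order (a step that is already met when the one before it is completed fails the run):
1. the scraper is out of the cradle, stands sole down on the pad and has been let go (x of scraper in the frame of pad between -0.045 and 0.045 m and y of scraper in the frame of pad between -0.045 and 0.045 m and z of scraper in the frame of pad between 0.0005 and 0.007 m and angle between scraper's own z axis and vertical below 0.1 rad and linear speed of scraper below 0.03 m/s and contact force between the fingers and scraper below 0.05 N), for 0.2 s.
2. the held scraper stands on the bed (sole within 6 mm of it) between the rails at the closed end, behind the offcuts (x of scraper in the frame of fixture between -0.012 and 0.012 m and y of scraper in the frame of fixture between -0.08 and -0.045 m and z of scraper in the frame of fixture between 0.02 and 0.031 m and angle between scraper's own z axis and vertical below 0.12 rad and contact force between the fingers and scraper above 0.5 N), for 0.1 s.
3. all five offcuts are in the chip tray (x of chip_0 in the frame of fixture between -0.062 and 0.062 m and y of each of chip_0, chip_1, chip_2, chip_3, chip_4 in the frame of fixture below 0.19 m and ((y of chip_0 in the frame of fixture above 0.086 m and z of chip_0 in the frame of fixture below 0.0235 m) or (y of chip_0 in the frame of fixture above 0.098 m and z of chip_0 in the frame of fixture below 0.035 m)) and x of chip_1 in the frame of fixture between -0.062 and 0.062 m and ((y of chip_1 in the frame of fixture above 0.086 m and z of chip_1 in the frame of fixture below 0.0235 m) or (y of chip_1 in the frame of fixture above 0.098 m and z of chip_1 in the frame of fixture below 0.035 m)) and x of chip_2 in the frame of fixture between -0.062 and 0.062 m and ((y of chip_2 in the frame of fixture above 0.086 m and z of chip_2 in the frame of fixture below 0.0235 m) or (y of chip_2 in the frame of fixture above 0.098 m and z of chip_2 in the frame of fixture below 0.035 m)) and x of chip_3 in the frame of fixture between -0.062 and 0.062 m and ((y of chip_3 in the frame of fixture above 0.086 m and z of chip_3 in the frame of fixture below 0.0235 m) or (y of chip_3 in the frame of fixture above 0.098 m and z of chip_3 in the frame of fixture below 0.035 m)) and x of chip_4 in the frame of fixture between -0.062 and 0.062 m and ((y of chip_4 in the frame of fixture above 0.086 m and z of chip_4 in the frame of fixture below 0.0235 m) or (y of chip_4 in the frame of fixture above 0.098 m and z of chip_4 in the frame of fixture below 0.035 m))), for 0.1 s.
4. the scraper stands sole down on the pad again and has been let go (all of step 1), for 0.2 s.
At the end, for the whole second after the job is handed in: All at rest and let go: five offcuts in the chip tray; scraper standing sole down, its middle over the pad; brass slab flat on the bed, within 18 mm of midway along, 13 mm of midway between the rails, long side within 0.17 rad of square across the channel (all of step 3 and all of step 4 and x of blank in the frame of fixture between -0.013 and 0.013 m and y of blank in the frame of fixture between -0.018 and 0.018 m and z of blank in the frame of fixture between 0.021 and 0.029 m and angle between the y axis of blank and the x axis of fixture, either way round below 0.17 rad and angle between blank's own z axis and vertical below 0.08 rad and linear speed of blank below 0.02 m/s and contact force between the fingers and blank below 0.05 N and linear speed of each of chip_0, chip_1, chip_2, chip_3, chip_4 below 0.03 m/s); the robot touches nothing.
It fails at once if the gripper touches an offcut (over 0.5 N) (contact force between the fingers and chip_0 above 0.5 N or contact force between the fingers and chip_1 above 0.5 N or contact force between the fingers and chip_2 above 0.5 N or contact force between the fingers and chip_3 above 0.5 N or contact force between the fingers and chip_4 above 0.5 N).
It fails at once if an offcut is lifted out above the rails (height (world z) of any of chip_0, chip_1, chip_2, chip_3, chip_4 above 0.08 m).
It fails at once if loupe, bottle, pliers or screwdriver is moved more than 25 mm (distance of any of loupe, oil_bottle, pliers, driver from where it was at the start of the episode above 0.025 m).
It also fails if it takes over 69 s, if anything falls off the work surface, if the arm or the gripper's body presses on something with over 40 N, if the wrist force passes 120 N, or if a joint passes its speed limit or range.

### The arm

A 6-joint arm with a two-finger parallel gripper is mounted at the origin on a cart in front of the work surface, level with it; the furniture and walls round the work are solid. World frame = base frame: x ahead of the robot, y to its left, z up, the work surface at z = 0. Lengths are in m, angles in rad, forces in N, time in s.
With the tool pointing down it reaches from about 0.325 to 0.75 m from the base axis. Payload 7.6 kg.
Tool frame: the origin (TCP) lies midway between the tips of the shut fingers; the grasp point (between the pads) lies ctrl.grip_point_offset behind it (ctrl.grip_point_offset is the distance from the TCP to the grasp point, in m); z points along the fingers, y is the line along which they close (so a half turn about z gives the same grasp; the last joint's range is limited). The gripper opens to 85 mm and grips with 20 to 120 N. Pads are 22 mm wide; open, the fingers measure 114 mm over their backs; the gripper's body (76 mm by 85 mm) begins 54 mm behind the grasp point. The pads swing forward as they close: fully open they stand 13 mm farther back than shut.
Start: joints at [1.185, 0.052, 1.401, -0, 1.689, -0.07], TCP at [0.163, 0.499, 0.231] pointing down, gripper open.
Joint ranges: [-2.9, 2.9], [-0.91, 2.17], [0.12, 2.37], [-1.06, 4.2], [0.26, 2.73], [-2.93, 2.93]. Speed limits (rad/s): [2.57, 2.57, 3.01, 3.14, 3.14, 3.14].

### API

Orientations are given as a unit quaternion [w, x, y, z].
In Python, from rig import ctrl gives the robot as it stands.
- The arm moves only by the tool servo_tool, never from a script. Its argument "steps" is a list that holds one entry, the list of rows, each a list of 7 numbers: the gripper command: -1 is fully open, 1 is shut, values between are in proportion, then the shift along the tool's x, y, z in cm, then the turn, a rotation vector about the tool's x, y, z in degrees. In form: [[[gripper, tx, ty, tz, wx, wy, wz], ...]]. A call has 1 to 8 rows; each row shifts and turns the commanded pose from where the row before left it, along the tool's axes as they then stand; what a row does not reach is not made up. A row lasts 1/8 s, in which the tool goes at most 62.5 mm and 10.7 degrees, less where a joint would pass 70% of its speed; a pose out of reach is approached as far as the arm can. A call with a gripper value outside its range is refused whole. The fingers move at their own pace and stop on an object; "force" is the grip in N (left out, the last holds). Time passes only in rows, so rows that do not move let the fingers close. It gives the time, the measured TCP pose, the force, the opening and the grip force at its end, in the units of the state.
- ctrl.get_state(): the state, without advancing time (a new reading comes with each control period).
- ctrl.grab_frame(name): name is "scene" or "top"; returns a dict with "img" (384x512x3 uint8, red, green, blue), "mtx" (3x3 intrinsics, pixels), "k1" (the pictures are not rectified: a ray, as slopes to the right and down, at radius r is drawn at 1 + k1 r^2 times it, then the intrinsics apply), "rvec" (rotation vector, rad) and "tvec" (3), from world to camera coordinates, as OpenCV has them. Camera axes: x right, y down, z forward; pixel columns grow to the right and rows downward; lengths in m; the calibration is good to about 2 mm. A picture is of the moment at which its call begins. There is no depth.
- ctrl.job_done(): hands the job in; it is judged then, once.
The state is a dict: "time_s": time; "joint_positions": joint angles; "joint_velocities": joint speeds; "joint_efforts": joint torques, N m; "ee_pos": TCP position; "ee_rot": TCP orientation; "ft_force": force on the tool from outside, world axes, zero at the start; "ft_torque": the same for the moment, N m; "finger_gap": finger opening in m; "grasp_force": force on a finger pad.
Only numpy, scipy, OpenCV 4.12 (cv2) and the standard library are available. Lean on these libraries where they do the work, as an engineer would, in place of code of your own. Each camera call takes 0.05 s, during which the arm holds its last target. There are 200 camera calls.

## Working session

There is one attempt and no reset: what is moved stays moved. The work goes in short steps, Python scripts to look and compute and a tool call to move; the robot and the scene stay as the last step left them, time stands still between calls to the robot, and variables do not carry over. Pictures are saved under pics/ and viewed, at most 13 in all, crops included, and the job is handed in when it is done.

Besides the shell and the picture viewer there is one more tool, called after "Request:" as name([rows], argument=value, ...), one row to a line, values as JSON. servo_tool: Moves the arm, as the interface text tells. Its arguments: {"type":"object","properties":{"steps":{"type":"array"},"force":{"type":"number"}},"required":["steps"]}

```bash
mkdir -p pics; ls; cat > h.py <<'E'
import numpy as np, cv2
from scipy.spatial.transform import Rotation as R
from rig import ctrl
def cast(f,uv,z):
    K=f["mtx"];k=f["k1"];uv=np.atleast_2d(np.array(uv,float))
    d=np.array([[k,0,0,0]],float).ravel()
    n=cv2.undistortPoints(uv.reshape(-1,1,2),np.array(K),d).reshape(-1,2)
    Rm=cv2.Rodrigues(np.array(f["rvec"],float))[0];t=np.array(f["tvec"],float).ravel()
    c=-Rm.T@t; r=np.c_[n,np.ones(len(n))]@Rm
    return c+r*((z-c[2])/r[:,2])[:,None]
def proj(f,P):
    return cv2.projectPoints(np.array(P,float).reshape(-1,1,3),np.array(f["rvec"],float),np.array(f["tvec"],float),np.array(f["mtx"]),np.array([f["k1"],0,0,0],float))[0].reshape(-1,2)
def save(f,n,crop=None,s=1):
    im=f["img"][...,::-1]
    if crop: im=im[crop[1]:crop[3],crop[0]:crop[2]]
    cv2.imwrite(f"pics/{n}.png",cv2.resize(im,None,fx=s,fy=s,interpolation=cv2.INTER_CUBIC))
E
python3 - <<'E'
from h import *
print(ctrl.get_state(), ctrl.grip_point_offset)
for n in("top","scene"):
    f=ctrl.grab_frame(n);save(f,n,s=1.5);np.save(n+".npy",f,allow_pickle=True)
    Rm=cv2.Rodrigues(np.array(f["rvec"],float))[0];print(n,-Rm.T@np.array(f["tvec"]).ravel(),f["k1"],f["mtx"])
E
```

```text
pics
{'time_s': 0.0, 'joint_positions': array([ 1.18474632e+00,  5.28144869e-02,  1.40173144e+00,  9.98211694e-06,
        1.68860139e+00, -7.02717637e-02]), 'joint_velocities': array([-4.57755071e-04, -1.61925806e-03, -2.72655974e-04,  5.81170556e-04,
       -1.18110512e-03,  6.13606704e-05]), 'joint_efforts': array([ 1.15585997e-03, -3.81666756e+01, -3.60186303e+01,  1.82973099e-05,
        6.15304773e-03,  1.70481783e-06]), 'ee_pos': array([0.16288908, 0.49877241, 0.2304807 ]), 'ee_rot': array([-1.80651317e-04,  1.57233312e-01,  9.87561179e-01, -7.56069339e-04]), 'ft_force': array([-0.26825591,  0.30514049, -0.02401109]), 'ft_torque': array([0.00168471, 0.05389114, 0.02447306]), 'grasp_force': 0.0, 'finger_gap': 0.0853573533471092} 0.0187
top [0.41200071 0.01015041 1.12917   ] -0.03377582607369622 [[425.77552353   0.         256.41450614]
 [  0.         425.77552353 182.73071605]
 [  0.           0.           1.        ]]
scene [-0.15705533 -0.72612852  0.87959113] -0.12852430218662303 [[468.60730178   0.         252.36406524]
 [  0.         468.60730178 195.34750587]
 [  0.           0.           1.        ]]
```

View pics/top.png

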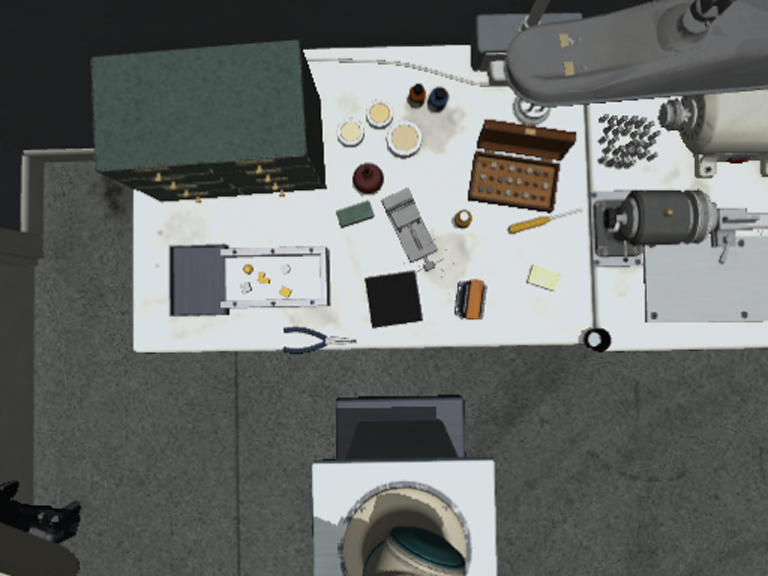

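View pics/scene.png

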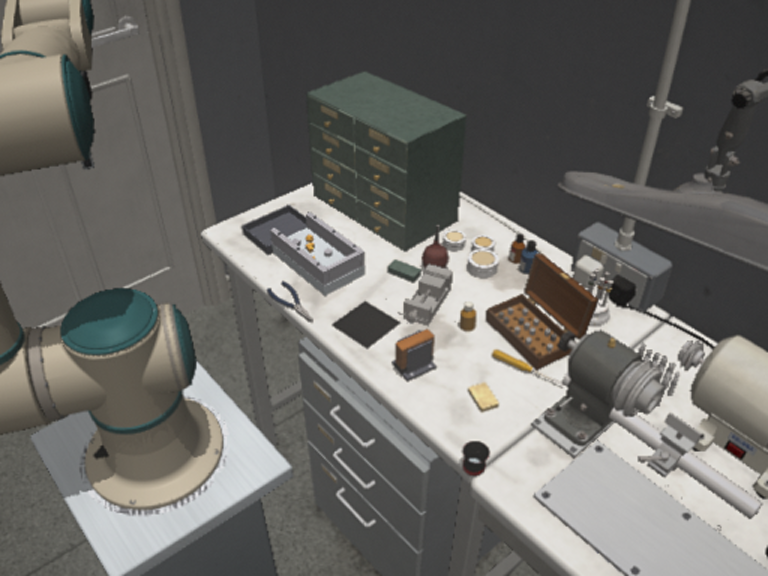

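Top view (1.5x): the tray is at (197,280) and the bed runs right to (328,280), with chips around (265,280). The pad is at (394,299), the cradle with scraper at (470,299), and the blank at (543,277). Next I'll take a zoomed crop and measure by masks.

```bash
python3 - <<'E'
from h import *
f=np.load("top.npy",allow_pickle=True).item()
im=f["img"];hsv=cv2.cvtColor(im,cv2.COLOR_RGB2HSV)
big=im[150:240,105:235]; a=cv2.resize(big,None,fx=6,fy=6,interpolation=cv2.INTER_CUBIC)
b=cv2.resize(im[165:225,240:380],None,fx=5.571,fy=5.571,interpolation=cv2.INTER_CUBIC)
cv2.imwrite("pics/fix.png",a[...,::-1])
cv2.imwrite("pics/right.png",b[...,::-1])
def comp(name,m,z,x0,y0,x1,y1,amin=15):
    mm=np.zeros(m.shape,np.uint8);mm[y0:y1,x0:x1]=m[y0:y1,x0:x1]
    n,l,s,c=cv2.connectedComponentsWithStats(mm)
    for i in range(1,n):
        if s[i,4]<amin: continue
        cs=max(cv2.findContours((l==i).astype(np.uint8),0,1)[0],key=cv2.contourArea)
        r=cv2.minAreaRect(cs.astype(np.float32)); P=cast(f,cv2.boxPoints(r),z)[:,:2]
        e1,e2=P[1]-P[0],P[2]-P[1]
        print(name,s[i,4],c[i].round(1),"W",cast(f,c[i],z)[0].round(4),"box ctr",P.mean(0).round(4),"len",np.linalg.norm(e1).round(4),np.linalg.norm(e2).round(4),"ang",np.degrees(np.arctan2(e1[1],e1[0])).round(1),np.degrees(np.arctan2(e2[1],e2[0])).round(1))
h,s,v=[hsv[...,i].astype(int) for i in range(3)]
sat=(s>70)&(v>80)
comp("pad",(v<50),.003,235,175,290,225,200)
comp("tray",(v<110),.014,108,155,155,215,200)
comp("scraper",sat&(h<20),.066,300,180,330,220,60)
comp("blank",(s>45)&(v>120),.01,345,170,380,200,60)
comp("chip",(s>80)&(v>120),.035,150,165,215,205,6)
E
```

```text
pad 1077 [261.9 199.4] W [0.4317 0.0107 0.003 ] box ctr [0.432  0.0107] len 0.0872 0.0869 ang -82.7 -172.8
tray 1711 [131.2 186.5] W [0.4726 0.3549 0.014 ] box ctr [0.4726 0.3489] len 0.1097 0.1241 ang -91.3 179.6
scraper 220 [316.  199.5] W [ 0.4274 -0.1242  0.066 ] box ctr [ 0.4274 -0.1242] len 0.0641 0.0214 ang -7.6 -97.3
blank 88 [358.  182.5] W [ 0.4704 -0.243   0.01  ] box ctr [ 0.4658 -0.2461] len 0.0309 0.0365 ang -20.3 -109.8
chip 27 [164.9 179.1] W [0.4887 0.2604 0.035 ] box ctr [0.4877 0.2614] len 0.013 0.013 ang -91.3 179.5
chip 36 [174.6 185.3] W [0.4722 0.2352 0.035 ] box ctr [0.4729 0.233 ] len 0.0182 0.0155 ang -91.2 179.4
chip 36 [189.6 194.2] W [0.4482 0.1966 0.035 ] box ctr [0.4486 0.1964] len 0.0127 0.0174 ang -27.4 -117.6
```

View pics/fix.png

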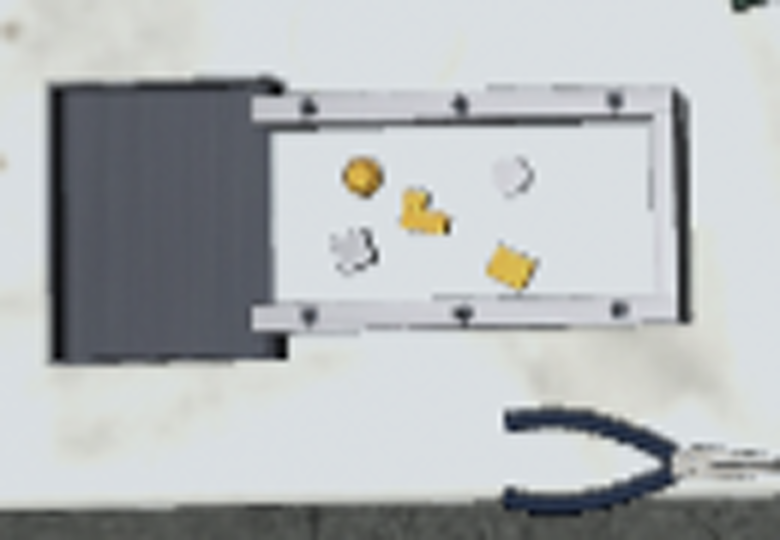

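View pics/right.png

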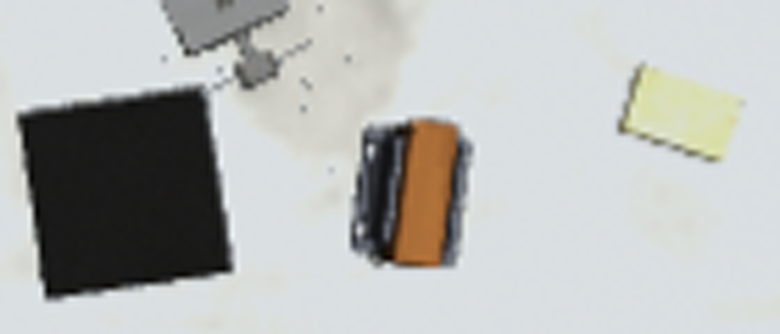

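Fixture crop (6x): the rail-top outer corners are at (252,95), (673,88), (252,331) and (678,322), with screws at (460,104) and (463,314). Right crop (5.57x): the blank corners are (640,65), (742,101), (720,160) and (622,128). The scraper top runs from (433,120) to (418,265).

```bash
python3 - <<'E'
from h import *
f=np.load("top.npy",allow_pickle=True).item()
A=lambda p:(np.array(p,float)+.5)/6-.5+[105,150]
B=lambda p:(np.array(p,float)+.5)/5.571-.5+[240,165]
r=cast(f,A([(252,95),(673,88),(678,322),(252,331)]),.06)[:,:2];print("rails",r.round(4),"mid",r.mean(0).round(4), "ang",np.degrees(np.arctan2(*(r[[0,3]].mean(0)-r[[1,2]].mean(0))[::-1])))
s=cast(f,A([(309,107),(460,104),(615,100),(309,317),(463,314),(619,309)]),.06)[:,:2];print("screws",s.round(4),s[[1,4]].mean(0),s.mean(0),np.degrees(np.arctan2(*(s[[0,3]].mean(0)-s[[2,5]].mean(0))[::-1])))
i=cast(f,A([(272,128),(275,300)]),.025);print("bed open end",i.round(4))
b=cast(f,B([(640,65),(742,101),(720,160),(622,128)]),.01)[:,:2];print("blank",b.round(4),b.mean(0).round(4),[np.linalg.norm(b[k]-b[k-1]).round(4) for k in range(4)],[np.degrees(np.arctan2(*(b[k]-b[k-1])[::-1])).round(1) for k in range(4)])
c=cast(f,A([(361,177),(354,250),(425,213),(513,176),(511,267)]),.03);print("chips",c.round(4))
# cradle base/cheeks and the scene view
g=np.load("scene.npy",allow_pickle=True).item()
im=g["img"];hsv=cv2.cvtColor(im,cv2.COLOR_RGB2HSV).astype(int);h,sa,v=[hsv[...,k] for k in range(3)]
for nm,z,m,bx in(("blank",.01,(sa>60)&(v>120),(300,245,340,280)),("pad",.003,v<50,(215,195,275,235)),):
    mm=np.zeros(m.shape,np.uint8);x0,y0,x1,y1=bx;mm[y0:y1,x0:x1]=m[y0:y1,x0:x1]
    ys,xs=np.nonzero(mm);P=cast(g,np.c_[xs,ys],z);print(nm,len(xs),P.mean(0).round(4),)
save(g,"sc_crop",(150,130,280,260),4.5)
# ee rotation
st=ctrl.get_state();q=st['ee_rot'];print(R.from_quat(np.roll(q,-1)).as_matrix().round(3))
E
```

```text
rails [[0.5228 0.3011]
 [0.5217 0.1227]
 [0.4233 0.1221]
 [0.4231 0.3017]] mid [0.4727 0.2119] ang 89.84860427927443
screws [[0.5171 0.2769]
 [0.517  0.2128]
 [0.5172 0.1473]
 [0.4285 0.2775]
 [0.4285 0.2125]
 [0.4292 0.1468]] [0.47271524 0.21263959] [0.47291611 0.21229378] 90.16041165386531
bed open end [[0.5117 0.3019 0.025 ]
 [0.4368 0.3011 0.025 ]]
blank [[ 0.4871 -0.2342]
 [ 0.4691 -0.2818]
 [ 0.4415 -0.2705]
 [ 0.4575 -0.2247]] [ 0.4638 -0.2528] [np.float64(0.0311), np.float64(0.0509), np.float64(0.0299), np.float64(0.0485)] [np.float64(-17.8), np.float64(-110.8), np.float64(157.6), np.float64(70.6)]
chips [[0.4891 0.2619 0.03  ]
 [0.4576 0.2652 0.03  ]
 [0.4729 0.2342 0.03  ]
 [0.4881 0.1958 0.03  ]
 [0.4488 0.1971 0.03  ]]
blank 217 [ 0.4622 -0.2562  0.01  ]Traceback (most recent call last):
  File "<stdin>", line 15, in <module>
  File "h.py", line 7, in cast
    n=cv2.undistortPoints(uv.reshape(-1,1,2),np.array(K),d).reshape(-1,2)
      ~~~~~~~~~~~~~~~~~~~^^^^^^^^^^^^^^^^^^^^^^^^^^^^^^^^^^
cv2.error: OpenCV(4.12.0) /io/opencv/modules/calib3d/src/undistort.dispatch.cpp:347: error: (-215:Assertion failed) CV_IS_MAT(_src) && CV_IS_MAT(_dst) && (_src->rows == 1 || _src->cols == 1) && (_dst->rows == 1 || _dst->cols == 1) && _src->cols + _src->rows - 1 == _dst->rows + _dst->cols - 1 && (CV_MAT_TYPE(_src->type) == CV_32FC2 || CV_MAT_TYPE(_src->type) == CV_64FC2) && (CV_MAT_TYPE(_dst->type) == CV_32FC2 || CV_MAT_TYPE(_dst->type) == CV_64FC2) in function 'cvUndistortPointsInternal'
```

```bash
cat >> h.py <<'E'
def yaw(st):
    y=R.from_quat(np.roll(st['ee_rot'],-1)).as_matrix()[:,1];return np.degrees(np.arctan2(y[1],y[0]))
def plan(g,*wps,start=None,polar=True,lvl=True):
    """wps: (x,y,z,yaw_deg of tool y,N)"""
    st=ctrl.get_state()
    M=R.from_quat(np.roll(st['ee_rot'],-1)).as_matrix();p=np.array(st['ee_pos']);ya=yaw(st)
    print("tilt",(np.degrees(M[:2,2])).round(2),"pos",p.round(4),"yaw",round(ya,2),"t",round(st['time_s'],2))
    ws=[];cur=(p,ya)
    for x,y,z,a,N in wps:
        p0,a0=cur;p1=np.array([x,y,z]);a=(a-a0+180)%360-180+a0
        for i in range(1,N+1):
            s=i/N;q=p0+s*(p1-p0)
            if polar:
                r=np.hypot(*p0[:2])*(1-s)+s*np.hypot(x,y);t=np.arctan2(p0[1],p0[0])*(1-s)+s*np.arctan2(y,x);q=np.r_[r*np.cos(t),r*np.sin(t),q[2]]
            ws.append((q,a0+s*(a-a0)))
        cur=(p1,a)
    ca=ya;out=[]
    for q,a in ws:
        c,s=np.cos(np.radians(ca)),np.sin(np.radians(ca))
        d=(q-p)*100   # tool y=(c,s), z down, x = y cross z = (-s,c) ... 
        ex=np.cross([c,s,0],[0,0,-1]);ey=np.array([c,s,0])
        row=[round(d@ex,2),round(d@ey,2),round(-d[2],2)];w=round(-(a-ca),1)
        p=p+(ex*row[0]+ey*row[1]-np.array([0,0,1])*row[2])/100;ca-=w
        out.append([g]+row+[0,0,w])
    for k in range(0,len(out),8): print(str(out[k:k+8]).replace(" ",""))
    print("max shift",max(np.linalg.norm(o[1:4]) for o in out))
E
python3 - <<'E'
from h import *
plan(-1,(.4274,-.1242,.12,-7.6,15))
E
```

```text
tilt [-0.03 -0.07] pos [0.1629 0.4988 0.2306] yaw 71.91 t 0.1
[[-1,np.float64(-5.32),np.float64(-0.8),np.float64(0.74),0,0,np.float64(5.3)],[-1,np.float64(-5.25),np.float64(-0.86),np.float64(0.73),0,0,np.float64(5.3)],[-1,np.float64(-5.19),np.float64(-0.9),np.float64(0.74),0,0,np.float64(5.3)],[-1,np.float64(-5.13),np.float64(-0.95),np.float64(0.74),0,0,np.float64(5.3)],[-1,np.float64(-5.06),np.float64(-1.0),np.float64(0.74),0,0,np.float64(5.3)],[-1,np.float64(-5.0),np.float64(-1.04),np.float64(0.73),0,0,np.float64(5.3)],[-1,np.float64(-4.93),np.float64(-1.08),np.float64(0.74),0,0,np.float64(5.3)],[-1,np.float64(-4.87),np.float64(-1.13),np.float64(0.74),0,0,np.float64(5.3)]]
[[-1,np.float64(-4.8),np.float64(-1.17),np.float64(0.73),0,0,np.float64(5.3)],[-1,np.float64(-4.74),np.float64(-1.21),np.float64(0.74),0,0,np.float64(5.3)],[-1,np.float64(-4.67),np.float64(-1.25),np.float64(0.74),0,0,np.float64(5.3)],[-1,np.float64(-4.61),np.float64(-1.29),np.float64(0.73),0,0,np.float64(5.3)],[-1,np.float64(-4.53),np.float64(-1.32),np.float64(0.74),0,0,np.float64(5.3)],[-1,np.float64(-4.48),np.float64(-1.36),np.float64(0.74),0,0,np.float64(5.3)],[-1,np.float64(-4.4),np.float64(-1.39),np.float64(0.74),0,0,np.float64(5.3)]]
max shift 5.430469592954186
```

Request:
servo_tool([
  [[-1,-5.3,-0.8,0.7,0,0,5.3],[-1,-5.3,-0.9,0.7,0,0,5.3],[-1,-5.2,-0.9,0.7,0,0,5.3],[-1,-5.1,-1.0,0.7,0,0,5.3],[-1,-5.1,-1.0,0.7,0,0,5.3],[-1,-5.0,-1.0,0.7,0,0,5.3],[-1,-4.9,-1.1,0.7,0,0,5.3],[-1,-4.9,-1.1,0.7,0,0,5.3]],
], force=40)

```text
time_s: 1.1
ee_pos: [0.4382, 0.2011, 0.1746]
ee_rot: [-0.0, 0.505, 0.863, -0.0]
ft_force: [0.5, 0.6, -1.0]
finger_gap: 0.0851
grasp_force: 0.0
```

Request:
servo_tool([
  [[-1,-4.8,-1.2,0.7,0,0,5.3],[-1,-4.7,-1.2,0.7,0,0,5.3],[-1,-4.7,-1.3,0.7,0,0,5.3],[-1,-4.6,-1.3,0.7,0,0,5.3],[-1,-4.5,-1.3,0.7,0,0,5.3],[-1,-4.5,-1.4,0.7,0,0,5.3],[-1,-4.4,-1.4,0.7,0,0,5.3],[-1,0,0,0,0,0,0]],
])

```text
time_s: 2.1
ee_pos: [0.4254, -0.1267, 0.1253]
ee_rot: [-0.001, 0.754, 0.657, -0.001]
ft_force: [0.2, -0.0, -0.8]
finger_gap: 0.0854
grasp_force: 0.0
```

```bash
sed -i 's/\[round(d@ex,2),round(d@ey,2),round(-d\[2\],2)\];w=round(-(a-ca),1)/[round(float(v),2) for v in (d@ex,d@ey,-d[2])];w=round(float(-(a-ca)),1)/' h.py; python3 - <<'E'
from h import *
plan(-1,(.4274,-.1242,.10,-7.6,1),polar=False)
print(ctrl.get_state()['joint_positions'].round(3))
f=ctrl.grab_frame("scene");np.save("s2.npy",f,allow_pickle=True);save(f,"s2",(200,150,360,270),5)
E
```

```text
tilt [-0.11  0.03] pos [ 0.4254 -0.1267  0.1253] yaw -7.87 t 2.1
[[-1,0.27,0.17,2.53,0,0,-0.3]]
max shift 2.5500392153847358
[-0.373 -0.118  1.78  -0.     1.481 -0.235]
```

View pics/s2.png

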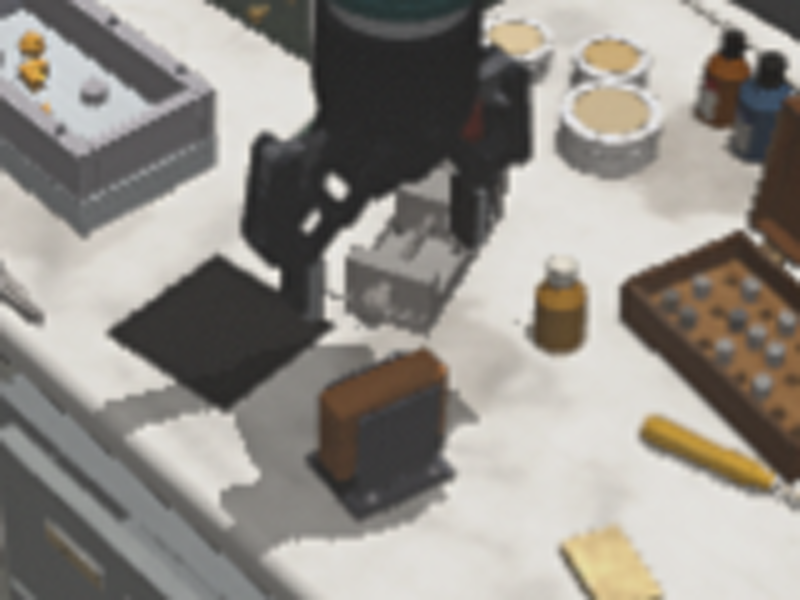

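The scene crop shows the fingers straddling above the scraper, whose top is at crop (382,383). The way down is clear, so I'm descending and gripping the ends.

Request:
servo_tool([
  [[-1,0.27,0.17,2.5,0,0,-0.3],[-1,0,0,2.5,0,0,0],[-1,0,0,2.5,0,0,0],[-1,0,0,2.2,0,0,0],[-1,0,0,0,0,0,0],[0.6,0,0,0,0,0,0],[0.6,0,0,0,0,0,0],[0.6,0,0,0,0,0,0]],
])

```text
time_s: 3.15
ee_pos: [0.4298, -0.1224, 0.0308]
ee_rot: [0.001, 0.751, 0.661, 0.001]
ft_force: [-0.4, 0.8, 5.2]
finger_gap: 0.0654
grasp_force: 45.2
```

Request:
servo_tool([
  [[0.6,0,0,0,0,0,0],[0.6,0,0,0,0,0,0]],
])

```text
time_s: 3.4
ee_pos: [0.4298, -0.1224, 0.0308]
ee_rot: [0.001, 0.751, 0.661, 0.001]
ft_force: [0.1, 1.5, 6.2]
finger_gap: 0.0655
grasp_force: 45.2
```

Request:
servo_tool([
  [[0.6,0,0,-1,0,0,0],[0.6,0,0,-2,0,0,0],[0.6,0,0,-2,0,0,0],[0.6,0,0,-2,0,0,0],[0.6,0,0,-1,0,0,0],[0.6,0,0,0,0,0,0]],
])

```text
time_s: 4.15
ee_pos: [0.429, -0.1224, 0.1098]
ee_rot: [0.001, 0.751, 0.661, 0.0]
ft_force: [0.3, -0.5, -1.0]
finger_gap: 0.0657
grasp_force: 44.7
```

```bash
python3 - <<'E'
from h import *
s=ctrl.get_state();print(s['finger_gap'],s['grasp_force'],s['ft_force'])
plan(.6,(.427,.015,.11,0,4),(.427,.015,.06,0,2))
E
```

```text
0.06573953428135458 44.719401597976685 [ 0.3154477  -0.52491432 -1.0241914 ]
tilt [ 0.07 -0.02] pos [ 0.429  -0.1224  0.1098] yaw -7.3 t 4.15
[[0.6,3.5,-0.08,-0.0,0,0,-1.8],[0.6,3.46,-0.25,-0.01,0,0,-1.8],[0.6,3.4,-0.41,-0.0,0,0,-1.9],[0.6,3.35,-0.56,-0.01,0,0,-1.8],[0.6,0.0,-0.0,2.5,0,0,0.0],[0.6,0.0,-0.0,2.5,0,0,0.0]]
max shift 3.5009141663285606
```

Request:
servo_tool([
  [[0.6,3.5,-0.1,0,0,0,-1.8],[0.6,3.5,-0.3,0,0,0,-1.8],[0.6,3.4,-0.4,0,0,0,-1.9],[0.6,3.4,-0.6,0,0,0,-1.8],[0.6,0,0,2.5,0,0,0],[0.6,0,0,2.5,0,0,0],[0.6,0,0,2.5,0,0,0],[0.6,0,0,0,0,0,0]],
])

```text
time_s: 5.15
ee_pos: [0.4237, 0.0162, 0.0318]
ee_rot: [-0.002, 0.707, 0.707, -0.002]
ft_force: [-0.1, -0.2, -0.7]
finger_gap: 0.0654
grasp_force: 44.8
```

Request:
servo_tool([
  [[0.6,0,0,0.5,0,0,0],[0.6,0,0,0.3,0,0,0],[0.6,0,0,0,0,0,0]],
])

```text
time_s: 5.52
ee_pos: [0.426, 0.0161, 0.0266]
ee_rot: [0.0, 0.707, 0.707, 0.0]
ft_force: [-0.2, 0.2, -0.2]
finger_gap: 0.0656
grasp_force: 44.9
```

Request:
servo_tool([
  [[0.6,0,0,0.1,0,0,0],[0.6,0,0,0,0,0,0]],
])

```text
time_s: 5.78
ee_pos: [0.4262, 0.0161, 0.0258]
ee_rot: [0.0, 0.707, 0.707, 0.0]
ft_force: [-1.6, -0.3, 2.0]
finger_gap: 0.0657
grasp_force: 45.0
```

Request:
servo_tool([
  [[-1,0,0,0,0,0,0],[-1,0,0,0,0,0,0],[-1,0,0,0,0,0,0],[-1,0,0,-2,0,0,0],[-1,0,0,-4,0,0,0],[-1,0,0,-3,0,0,-10],[-1,0,0,0,0,0,-10],[-1,0,0,0,0,0,-10]],
])

```text
time_s: 6.78
ee_pos: [0.426, 0.0161, 0.1158]
ee_rot: [0.0, 0.497, 0.867, 0.0]
ft_force: [-0.5, -0.4, -0.3]
finger_gap: 0.0854
grasp_force: 0.0
```

Request:
servo_tool([
  [[-1,0,0,0,0,0,-10],[-1,0,0,0,0,0,-10],[-1,0,0,0,0,0,-10],[-1,0,0,0,0,0,-10],[-1,0,0,0,0,0,-10],[-1,0,0,0,0,0,-10],[-1,0,0,0,0,0,0]],
])

```text
time_s: 7.65
ee_pos: [0.4258, 0.0161, 0.1153]
ee_rot: [0.0, 0.001, 1.0, 0.0]
ft_force: [-0.3, -0.1, 1.0]
finger_gap: 0.0855
grasp_force: 0.0
```

```bash
python3 - <<'E'
from h import *
f=ctrl.grab_frame("scene");np.save("s3.npy",f,allow_pickle=True);save(f,"s3",(170,150,330,270),5)
plan(-1,(.426,.016,.034,90,3))
E
```

```text
tilt [-0.  0.] pos [0.4258 0.0161 0.1152] yaw 89.8 t 7.7
[[-1,-0.01,-0.0,2.71,0,0,-0.1],[-1,-0.0,-0.01,2.71,0,0,-0.0],[-1,-0.01,0.0,2.7,0,0,-0.1]]
max shift 2.710018450121696
```

View pics/s3.png

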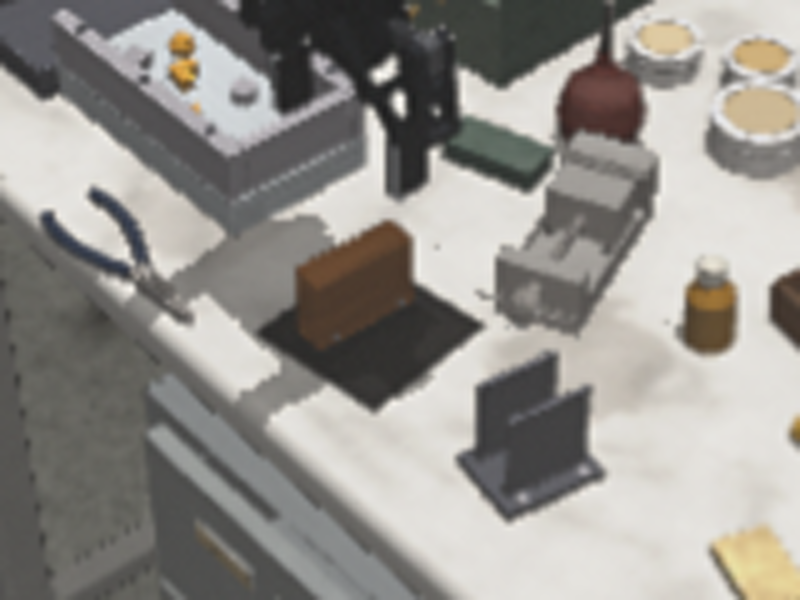

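The scraper stands upright on the pad at crop (355,285). Now I'm regripping it across the broad sides.

Request:
servo_tool([
  [[-1,0,0,3,0,0,-0.2],[-1,0,0,3,0,0,0],[-1,0,0,2.4,0,0,0],[0.8,0,0,0,0,0,0],[0.8,0,0,0,0,0,0],[0.8,0,0,0,0,0,0],[0.8,0,0,0,0,0,0],[0.8,0,0,0,0,0,0]],
])

```text
time_s: 8.7
ee_pos: [0.4265, 0.0161, 0.0324]
ee_rot: [0.001, -0.002, 1.0, 0.0]
ft_force: [-2.2, -0.4, 7.1]
finger_gap: 0.0215
grasp_force: 41.1
```

Request:
servo_tool([
  [[0.8,0,0,0,0,0,0],[0.8,0,0,-1,0,0,0],[0.8,0,0,-2,0,0,0],[0.8,0,0,-3,0,0,0],[0.8,0,0,-3,0,0,0],[0.8,0,0,0,0,0,0]],
])

```text
time_s: 9.45
ee_pos: [0.4272, 0.016, 0.1238]
ee_rot: [0.003, -0.002, 1.0, -0.0]
ft_force: [1.0, -0.5, -1.3]
finger_gap: 0.0216
grasp_force: 40.2
```

```bash
python3 - <<'E'
from h import *
s=ctrl.get_state();print(s['finger_gap'],s['grasp_force'],s['ft_force'])
f=ctrl.grab_frame("top");np.save("t4.npy",f,allow_pickle=True)
hsv=cv2.cvtColor(f["img"],cv2.COLOR_RGB2HSV).astype(int)
m=((hsv[...,0]<20)&(hsv[...,1]>70)&(hsv[...,2]>60)).astype(np.uint8);m[:, :235]=0;m[:,290:]=0;m[:170]=0;m[225:]=0
ys,xs=np.nonzero(m);print(len(xs), len(xs) and cast(f,np.c_[xs,ys],.145)[:,:2].min(0), len(xs) and cast(f,np.c_[xs,ys],.145)[:,:2].max(0))
plan(.8,(.473,.163,.12,90,5),(.473,.163,.08,90,2),polar=False)
E
```

```text
0.02161688854288151 40.183358788490295 [ 0.96761747 -0.53977841 -1.278516  ]
0 0 0
tilt [ 0.11 -0.  ] pos [0.4262 0.0161 0.1219] yaw 90.2 t 9.5
[[0.8,-0.95,2.94,0.04,0,0,0.0],[0.8,-0.94,2.93,0.04,0,0,0.1],[0.8,-0.94,2.94,0.04,0,0,0.0],[0.8,-0.95,2.93,0.03,0,0,0.1],[0.8,-0.93,2.94,0.04,0,0,0.0],[0.8,-0.0,0.0,2.0,0,0,0.0],[0.8,-0.0,0.0,2.0,0,0,0.0]]
max shift 3.089935274403009
```

Request:
servo_tool([
  [[0.8,-0.9,2.9,0,0,0,0],[0.8,-0.9,2.9,0,0,0,0.1],[0.8,-1.0,3.0,0,0,0,0],[0.8,-1.0,3.0,0,0,0,0.1],[0.8,-0.9,2.9,0,0,0,0],[0.8,0,0,1.2,0,0,0],[0.8,0,0,1.2,0,0,0],[0.8,0,0,0,0,0,0]],
])

```text
time_s: 10.5
ee_pos: [0.4712, 0.1621, 0.0952]
ee_rot: [-0.002, 0.0, 1.0, -0.001]
ft_force: [0.1, -1.0, 0.3]
finger_gap: 0.0214
grasp_force: 40.2
```

```bash
python3 - <<'E'
from h import *
g=ctrl.grab_frame("scene");np.save("s5.npy",g,allow_pickle=True)
f=ctrl.grab_frame("top");np.save("t5.npy",f,allow_pickle=True)
plan(.8,(.473,.163,.0555,90,3),polar=False)
a=cv2.resize(g["img"][125:225,140:260],None,fx=5,fy=5,interpolation=2)
b=cv2.resize(f["img"][150:225,140:235],None,fx=600/95,fy=500/75,interpolation=2)[:500,:]
out=np.hstack([a,b]);out=cv2.resize(out,(800,int(500*800/out.shape[1])));cv2.imwrite("pics/p5.png",out[...,::-1]);print(out.shape)
E
```

```text
tilt [-0.03 -0.01] pos [0.4723 0.1625 0.0971] yaw 89.95 t 10.6
[[0.8,-0.02,0.02,1.39,0,0,-0.0],[0.8,-0.02,0.01,1.38,0,0,-0.0],[0.8,-0.03,0.02,1.39,0,0,-0.1]]
max shift 1.3904675472660266
(333, 800, 3)
```

View pics/p5.png

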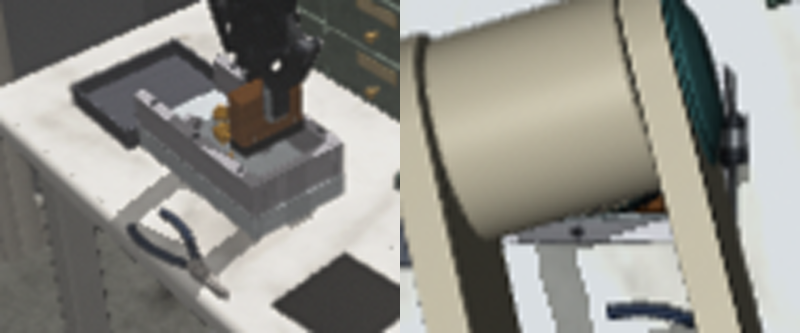

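Left (scene): the scraper at (265,115) is aligned above the channel's closed end. In the top view the arm hides it. Lowering with force checks.

Request:
servo_tool([
  [[0.8,0,0,0.8,0,0,0],[0.8,0,0,0.8,0,0,0],[0.8,0,0,0.8,0,0,0],[0.8,0,0,0,0,0,0]],
])

```text
time_s: 11.1
ee_pos: [0.472, 0.163, 0.0723]
ee_rot: [-0.001, -0.0, 1.0, -0.0]
ft_force: [-0.0, -0.3, -1.0]
finger_gap: 0.0214
grasp_force: 40.2
```

Request:
servo_tool([
  [[0.8,0,0,0.8,0,0,0],[0.8,0,0,0.6,0,0,0],[0.8,0,0,0.3,0,0,0],[0.8,0,0,0,0,0,0],[0.8,0,0,0,0,0,0]],
])

```text
time_s: 11.72
ee_pos: [0.4727, 0.1632, 0.0565]
ee_rot: [0.0, -0.0, 1.0, 0.0]
ft_force: [0.0, 0.6, -1.1]
finger_gap: 0.0215
grasp_force: 40.2
```

Request:
servo_tool([
  [[0.8,0,0,0.1,0,0,0],[0.8,0,0.5,0,0,0,0],[0.8,0,0.8,0,0,0,0],[0.8,0,0.8,0,0,0,0],[0.8,0,0.8,0,0,0,0],[0.8,0,0.8,0,0,0,0],[0.8,0,0.8,0,0,0,0],[0.8,0,0.8,0,0,0,0]],
])

```text
time_s: 12.72
ee_pos: [0.4725, 0.2167, 0.0553]
ee_rot: [0.0, -0.0, 1.0, 0.0]
ft_force: [-0.3, -0.1, -1.1]
finger_gap: 0.0212
grasp_force: 40.2
```

Request:
servo_tool([
  [[0.8,0,0.8,0,0,0,0],[0.8,0,0.8,0,0,0,0],[0.8,0,0.8,0,0,0,0],[0.8,0,0.8,0,0,0,0],[0.8,0,0,0,0,0,0]],
])

```text
time_s: 13.35
ee_pos: [0.4724, 0.2488, 0.0552]
ee_rot: [-0.0, -0.0, 1.0, 0.0]
ft_force: [0.3, -0.6, -1.4]
finger_gap: 0.0216
grasp_force: 40.2
```

Sweep forces are low. Continuing past the open end.

Request:
servo_tool([
  [[0.8,0,0.8,0,0,0,0],[0.8,0,0.8,0,0,0,0],[0.8,0,0.8,0,0,0,0],[0.8,0,0.8,0,0,0,0],[0.8,0,0.8,0,0,0,0],[0.8,0,0.8,0,0,0,0],[0.8,0,0.8,0,0,0,0],[0.8,0,0.6,0,0,0,0]],
])

```text
time_s: 14.35
ee_pos: [0.4725, 0.3108, 0.0553]
ee_rot: [0.0, -0.0, 1.0, 0.0]
ft_force: [0.8, 0.4, -1.6]
finger_gap: 0.0214
grasp_force: 40.2
```

Request:
servo_tool([
  [[0.8,0,0.6,0,0,0,0],[0.8,0,0,0,0,0,0]],
])

```text
time_s: 14.6
ee_pos: [0.4725, 0.3165, 0.0553]
ee_rot: [0.0, -0.0, 1.0, 0.0]
ft_force: [0.2, 1.2, -0.5]
finger_gap: 0.021
grasp_force: 40.2
```

```bash
python3 - <<'E'
from h import *
g=ctrl.grab_frame("scene");f=ctrl.grab_frame("top")
print(ctrl.get_state()['ee_pos'],ctrl.get_state()['ft_force'])
a=cv2.resize(g["img"][125:225,140:260],None,fx=5,fy=5,interpolation=2)
b=cv2.resize(f["img"][150:225,100:195],None,fx=600/95,fy=500/75,interpolation=2)[:500,:]
out=np.hstack([a,b]);out=cv2.resize(out,(800,int(500*800/out.shape[1])));cv2.imwrite("pics/p6.png",out[...,::-1])
E
```

```text
[0.47247851 0.31609516 0.05525787] [-0.26919635 -0.92456942 -0.03242154]
```

View pics/p6.png

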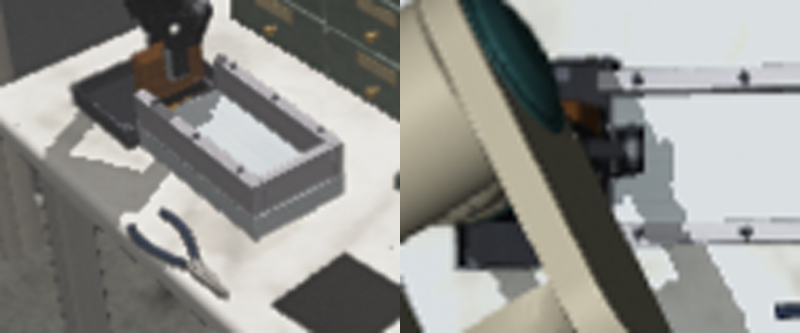

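The bed is empty. In the scene view the scraper is at (165,75) past the open end, with a brass piece glimpsed under the sole at (178,105). Lifting and returning to the pad.

Request:
servo_tool([
  [[0.8,0,0,-1,0,0,0],[0.8,0,0,-2,0,0,0],[0.8,0,0,-3,0,0,0],[0.8,0,0,-1,0,0,0],[0.8,0,0,0,0,0,0]],
])

```text
time_s: 15.32
ee_pos: [0.4728, 0.3162, 0.126]
ee_rot: [0.001, 0.0, 1.0, 0.0]
ft_force: [0.0, -0.4, -1.5]
finger_gap: 0.0213
grasp_force: 40.3
```

```bash
python3 - <<'E'
from h import *
plan(.8,(.427,.014,.12,90,7),(.427,.014,.045,90,3),polar=False)
E
```

```text
tilt [0.08 0.05] pos [0.4728 0.3162 0.126 ] yaw 90.0 t 15.32
[[0.8,0.65,-4.32,0.09,0,0,-0.0],[0.8,0.66,-4.32,0.08,0,0,-0.0],[0.8,0.65,-4.31,0.09,0,0,-0.0],[0.8,0.66,-4.32,0.08,0,0,-0.0],[0.8,0.65,-4.32,0.09,0,0,-0.0],[0.8,0.66,-4.32,0.08,0,0,-0.0],[0.8,0.65,-4.31,0.09,0,0,-0.0],[0.8,-0.0,-0.0,2.5,0,0,-0.0]]
[[0.8,-0.0,-0.0,2.5,0,0,-0.0],[0.8,-0.0,-0.0,2.5,0,0,-0.0]]
max shift 4.370858039332781
```

Request:
servo_tool([
  [[0.8,0.65,-4.3,0,0,0,0],[0.8,0.65,-4.3,0,0,0,0],[0.8,0.65,-4.3,0,0,0,0],[0.8,0.65,-4.3,0,0,0,0],[0.8,0.65,-4.3,0,0,0,0],[0.8,0.65,-4.3,0,0,0,0],[0.8,0.7,-4.4,0,0,0,0],[0.8,0,0,0,0,0,0]],
])

```text
time_s: 16.32
ee_pos: [0.4255, 0.0121, 0.124]
ee_rot: [-0.001, 0.002, 1.0, -0.0]
ft_force: [-0.9, 0.1, -0.2]
finger_gap: 0.0217
grasp_force: 40.2
```

```bash
python3 - <<'E'
from h import *
g=ctrl.grab_frame("scene");f=ctrl.grab_frame("top")
a=cv2.resize(g["img"][125:225,140:260],None,fx=5,fy=5,interpolation=2)
b=cv2.resize(f["img"][150:225,100:195],None,fx=600/95,fy=500/75,interpolation=2)[:500,:]
out=np.hstack([a,b]);out=cv2.resize(out,(800,int(500*800/out.shape[1])));cv2.imwrite("pics/p7.png",out[...,::-1])
print(ctrl.get_state()['ee_pos'])
E
```

```text
[0.42606733 0.01413614 0.12436422]
```

View pics/p7.png

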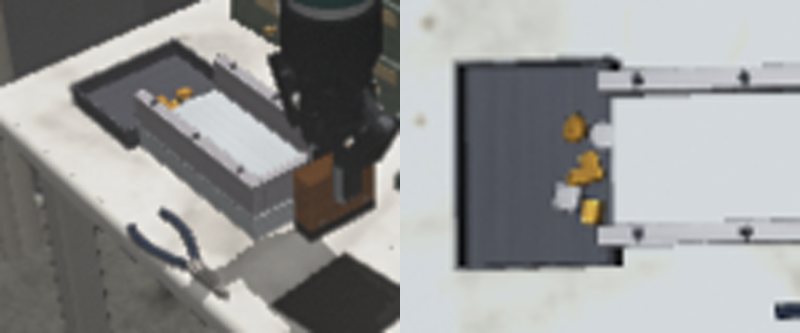

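All five offcuts are in the tray: right view (573,128), (601,135), (586,168), (567,195) and (590,211). Setting the scraper down on the pad.

Request:
servo_tool([
  [[0.8,0,0,3,0,0,0],[0.8,0,0,3,0,0,0],[0.8,0,0,2,0,0,0],[0.8,0,0,0.7,0,0,0],[0.8,0,0,0.3,0,0,0],[0.8,0,0,0,0,0,0],[0.8,0,0,0,0,0,0]],
])

```text
time_s: 17.3
ee_pos: [0.4271, 0.0142, 0.036]
ee_rot: [0.001, -0.0, 1.0, 0.0]
ft_force: [-0.1, 0.6, -1.4]
finger_gap: 0.0214
grasp_force: 40.3
```

Request:
servo_tool([
  [[0.8,0,0,0.2,0,0,0],[0.8,0,0,0.1,0,0,0],[0.8,0,0,0.1,0,0,0],[0.8,0,0,0,0,0,0]],
])

```text
time_s: 17.8
ee_pos: [0.4266, 0.0141, 0.0325]
ee_rot: [-0.0, -0.0, 1.0, 0.0]
ft_force: [-5.7, -0.3, 10.6]
finger_gap: 0.0215
grasp_force: 41.9
```

Contact with the pad. Releasing and retreating upward.

Request:
servo_tool([
  [[-1,0,0,-0.05,0,0,0],[-1,0,0,0,0,0,0],[-1,0,0,0,0,0,0],[-1,0,0,0,0,0,0],[-1,0,0,0,0,0,0],[-1,0,0,-3,0,0,0],[-1,0,0,-4,0,0,0],[-1,0,0,-3,0,0,0]],
])

```text
time_s: 18.8
ee_pos: [0.4268, 0.0142, 0.1335]
ee_rot: [0.001, -0.0, 1.0, -0.0]
ft_force: [-0.1, 0.0, -0.0]
finger_gap: 0.0856
grasp_force: 0.0
```

```bash
python3 - <<'E'
from h import *
plan(-1,(.4635,-.253,.13,-20,11),(.4635,-.253,.06,-20,2))
E
```

```text
tilt [ 0.08 -0.  ] pos [0.4268 0.0142 0.1335] yaw 90.01 t 18.8
[[-1,-0.94,-2.08,0.03,0,0,10.0],[-1,-1.19,-1.99,0.03,0,0,10.0],[-1,-1.45,-1.87,0.03,0,0,10.0],[-1,-1.69,-1.71,0.04,0,0,10.0],[-1,-1.92,-1.53,0.03,0,0,10.0],[-1,-2.12,-1.31,0.03,0,0,10.0],[-1,-2.29,-1.06,0.03,0,0,10.0],[-1,-2.45,-0.8,0.03,0,0,10.0]]
[[-1,-2.56,-0.5,0.03,0,0,10.0],[-1,-2.65,-0.2,0.03,0,0,10.0],[-1,-2.69,0.13,0.04,0,0,10.0],[-1,-0.0,-0.0,3.5,0,0,0.0],[-1,-0.0,-0.0,3.5,0,0,0.0]]
max shift 3.5
```

Request:
servo_tool([
  [[-1,-0.9,-2.1,0,0,0,10],[-1,-1.2,-2.0,0,0,0,10],[-1,-1.5,-1.9,0,0,0,10],[-1,-1.7,-1.7,0,0,0,10],[-1,-1.9,-1.5,0,0,0,10],[-1,-2.1,-1.3,0,0,0,10],[-1,-2.3,-1.1,0,0,0,10],[-1,-2.5,-0.8,0,0,0,10]],
])

```text
time_s: 19.8
ee_pos: [0.4692, -0.1754, 0.1316]
ee_rot: [-0.0, 0.645, 0.764, 0.0]
ft_force: [0.4, -0.4, 0.1]
finger_gap: 0.0851
grasp_force: 0.0
```

Request:
servo_tool([
  [[-1,-2.6,-0.5,0,0,0,10],[-1,-2.7,-0.2,0,0,0,10],[-1,-2.7,0.1,0,0,0,10],[-1,0,0,3,0,0,0],[-1,0,0,3,0,0,0],[-1,0,0,0,0,0,0],[-1,0,0,0,0,0,0]],
])

```text
time_s: 20.68
ee_pos: [0.4636, -0.2551, 0.0731]
ee_rot: [0.001, 0.819, 0.574, 0.0]
ft_force: [0.5, 0.2, 0.2]
finger_gap: 0.0854
grasp_force: 0.0
```

```bash
python3 - <<'E'
from h import *
plan(-1,(.463,-.2545,.016,-20,2))
E
```

```text
tilt [ 0.08 -0.05] pos [ 0.4636 -0.2551  0.0731] yaw -19.99 t 20.68
[[-1,0.02,-0.04,2.85,0,0,0.0],[-1,0.02,-0.04,2.86,0,0,0.0]]
max shift 2.860349628978947
```

Request:
servo_tool([
  [[-1,0,0,3,0,0,0],[-1,0,0,3,0,0,0],[-1,0,0,1.0,0,0,0],[-1,0,0,0,0,0,0],[0.7,0,0,0,0,0,0],[0.7,0,0,0,0,0,0],[0.7,0,0,0,0,0,0],[0.7,0,0,0,0,0,0]],
])

```text
time_s: 21.68
ee_pos: [0.4636, -0.2551, 0.0027]
ee_rot: [0.001, 0.819, 0.574, 0.0]
ft_force: [-0.4, 0.2, 5.2]
finger_gap: 0.0305
grasp_force: 40.2
```

Request:
servo_tool([
  [[0.7,0,0,0,0,0,0],[0.7,0,0,-1,0,0,0],[0.7,0,0,-2,0,0,0],[0.7,0,0,0,0,0,0]],
])

```text
time_s: 22.18
ee_pos: [0.4639, -0.2554, 0.0333]
ee_rot: [0.001, 0.819, 0.574, 0.001]
ft_force: [-0.1, -0.5, -1.6]
finger_gap: 0.0309
grasp_force: 39.9
```

```bash
python3 - <<'E'
from h import *
s=ctrl.get_state();print(s['finger_gap'],s['grasp_force'],s['ft_force'],s['ee_pos'])
g=ctrl.grab_frame("scene");save(g,"p8",(270,200,370,290),6)
E
```

```text
0.030908921684879263 39.944297075271606 [-0.11292522 -0.54649417 -1.63944983] [ 0.46390087 -0.25535502  0.03329963]
```

View pics/p8.png

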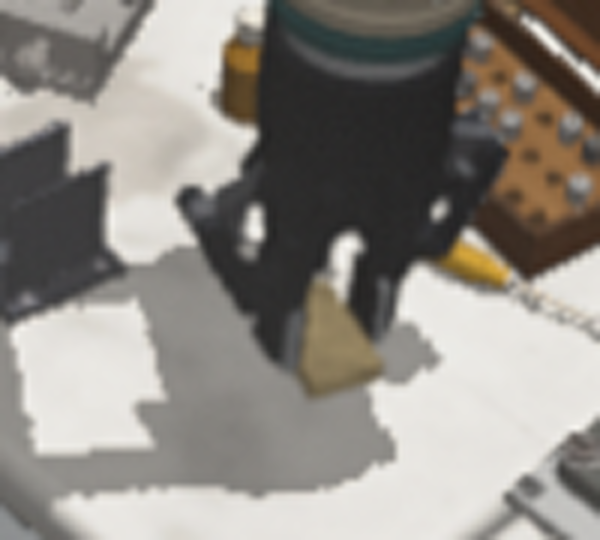

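The slab is held between the pads, with its near end at crop (345,380), roughly level. Carrying it to the bed.

```bash
python3 - <<'E'
from h import *
plan(.7,(.4635,-.255,.15,-20,3),(.4728,.212,.15,90,13))
E
```

```text
tilt [ 0.05 -0.03] pos [ 0.4633 -0.255   0.0321] yaw -19.99 t 22.23
[[0.7,0.0,0.01,-3.93,0,0,0.0],[0.7,0.0,0.0,-3.93,0,0,0.0],[0.7,0.0,0.01,-3.93,0,0,0.0],[0.7,3.75,0.36,-0.0,0,0,-8.5],[0.7,3.69,0.65,-0.0,0,0,-8.4],[0.7,3.63,0.92,-0.0,0,0,-8.5],[0.7,3.55,1.2,-0.0,0,0,-8.4],[0.7,3.44,1.46,-0.0,0,0,-8.5]]
[[0.7,3.31,1.72,-0.0,0,0,-8.5],[0.7,3.16,1.96,-0.0,0,0,-8.4],[0.7,3.0,2.2,-0.0,0,0,-8.5],[0.7,2.82,2.41,-0.0,0,0,-8.4],[0.7,2.62,2.62,-0.0,0,0,-8.5],[0.7,2.41,2.81,-0.0,0,0,-8.5],[0.7,2.18,2.98,-0.0,0,0,-8.4],[0.7,1.95,3.13,-0.0,0,0,-8.5]]
max shift 3.930012722625717
```

Request:
servo_tool([
  [[0.7,0,0,-4,0,0,0],[0.7,0,0,-4,0,0,0],[0.7,0,0,-4,0,0,0],[0.7,3.75,0.35,0,0,0,-8.5],[0.7,3.7,0.65,0,0,0,-8.5],[0.7,3.65,0.9,0,0,0,-8.5],[0.7,3.55,1.2,0,0,0,-8.4],[0.7,3.45,1.45,0,0,0,-8.5]],
])

```text
time_s: 23.22
ee_pos: [0.5179, -0.0751, 0.1504]
ee_rot: [-0.001, 0.554, 0.832, -0.0]
ft_force: [0.1, 0.2, -1.9]
finger_gap: 0.0308
grasp_force: 40.3
```

Request:
servo_tool([
  [[0.7,3.3,1.7,0,0,0,-8.5],[0.7,3.15,1.95,0,0,0,-8.4],[0.7,3.0,2.2,0,0,0,-8.5],[0.7,2.8,2.4,0,0,0,-8.4],[0.7,2.6,2.6,0,0,0,-8.5],[0.7,2.4,2.8,0,0,0,-8.5],[0.7,2.2,3.0,0,0,0,-8.4],[0.7,1.95,3.1,0,0,0,-8.5]],
])

```text
time_s: 24.22
ee_pos: [0.4702, 0.2126, 0.1505]
ee_rot: [-0.001, -0.003, 1.0, -0.0]
ft_force: [0.2, 0.4, -1.7]
finger_gap: 0.0302
grasp_force: 40.3
```

Request:
servo_tool([
  [[0.7,0,0,0,0,0,0],[0.7,0,0,3,0,0,0],[0.7,0,0,3,0,0,0],[0.7,0,0,0,0,0,0],[0.7,0,0,0,0,0,0]],
])

```text
time_s: 24.85
ee_pos: [0.4718, 0.2114, 0.0928]
ee_rot: [0.001, -0.0, 1.0, 0.0]
ft_force: [-0.2, -0.5, -0.5]
finger_gap: 0.0308
grasp_force: 40.3
```

```bash
python3 - <<'E'
from h import *
s=ctrl.get_state();print(s['finger_gap'],s['grasp_force'])
plan(.7,(.4728,.212,.04,90,3),polar=False)
g=ctrl.grab_frame("scene");save(g,"p9",(150,110,270,220),6)
E
```

```text
0.03078189584492119 40.28046190738678
tilt [0.06 0.02] pos [0.4718 0.2114 0.0928] yaw 90.04 t 24.85
[[0.7,-0.03,0.02,1.76,0,0,0.0],[0.7,-0.04,0.02,1.76,0,0,0.0],[0.7,-0.03,0.02,1.76,0,0,0.0]]
max shift 1.7605680901345453
```

View pics/p9.png

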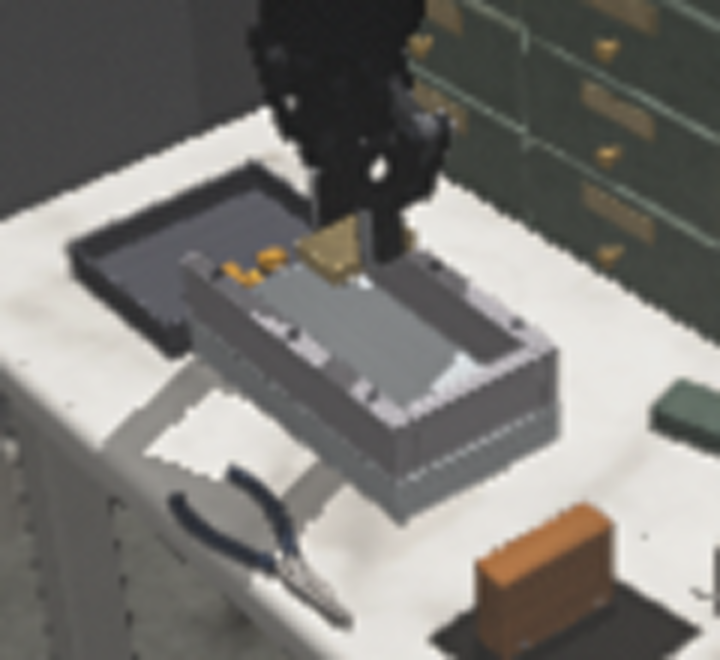

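The slab at (335,245) is held square across the channel, and the scraper stands on the pad at (545,590). Lowering.

Request:
servo_tool([
  [[0.7,0,0,2,0,0,0],[0.7,0,0,2,0,0,0],[0.7,0,0,1.5,0,0,0],[0.7,0,0,0.5,0,0,0],[0.7,0,0,0.2,0,0,0],[0.7,0,0,0,0,0,0],[0.7,0,0,0,0,0,0]],
])

```text
time_s: 25.78
ee_pos: [0.4716, 0.2118, 0.0304]
ee_rot: [0.001, -0.001, 1.0, 0.0]
ft_force: [0.7, 1.6, -1.3]
finger_gap: 0.0306
grasp_force: 40.3
```

Request:
servo_tool([
  [[0.7,0,0,0.1,0,0,0],[0.7,0,0,0.1,0,0,0],[0.7,0,0,0,0,0,0]],
])

```text
time_s: 26.15
ee_pos: [0.4712, 0.2116, 0.0278]
ee_rot: [0.0, -0.001, 1.0, 0.0]
ft_force: [0.7, 0.5, -2.2]
finger_gap: 0.0306
grasp_force: 40.3
```

Request:
servo_tool([
  [[0.7,0,0,0.05,0,0,0],[0.7,0,0,0,0,0,0],[-1,0,0,0,0,0,0],[-1,0,0,0,0,0,0],[-1,0,0,0,0,0,0],[-1,0,0,0,0,0,0],[-1,0,0,0,0,0,0]],
])

```text
time_s: 27.02
ee_pos: [0.4712, 0.2116, 0.0273]
ee_rot: [0.0, -0.001, 1.0, 0.0]
ft_force: [-0.1, 0.5, 1.0]
finger_gap: 0.0855
grasp_force: 0.0
```

Request:
servo_tool([
  [[-1,0,0,-2,0,0,0],[-1,0,0,-4,0,0,0],[-1,0,0,-4,0,0,0],[-1,0,0,-4,0,0,0],[-1,2,-5,0,0,0,0],[-1,2,-5,0,0,0,0],[-1,2,-5,0,0,0,0],[-1,0,-5,0,0,0,0]],
])

```text
time_s: 28.02
ee_pos: [0.4106, 0.0103, 0.1676]
ee_rot: [0.001, -0.001, 1.0, 0.0]
ft_force: [0.9, 0.2, 0.2]
finger_gap: 0.0849
grasp_force: 0.0
```

Request:
servo_tool([
  [[-1,0,-5,0,0,0,0],[-1,0,0,0,0,0,0],[-1,0,0,0,0,0,0]],
])

```text
time_s: 28.4
ee_pos: [0.4116, -0.0382, 0.1673]
ee_rot: [0.0, -0.001, 1.0, 0.0]
ft_force: [1.1, 0.3, -0.1]
finger_gap: 0.0855
grasp_force: 0.0
```

```bash
python3 - <<'E'
from h import *
f=ctrl.grab_frame("top");print(ctrl.get_state()['time_s'],ctrl.get_state()['ee_pos'])
save(f,"p10",(105,145,245,240),5.6)
hsv=cv2.cvtColor(f["img"],cv2.COLOR_RGB2HSV).astype(int)
m=((hsv[...,1]>45)&(hsv[...,2]>100)).astype(np.uint8)
n,l,s,c=cv2.connectedComponentsWithStats(m)
for i in range(1,n):
    if 105<c[i][0]<245 and 145<c[i][1]<210 and s[i,4]>8:
        r=cv2.minAreaRect(np.argwhere(l==i)[:,::-1].astype(np.float32));P=cast(f,cv2.boxPoints(r),.035)[:,:2]
        print(s[i,4],(cast(f,c[i],.035)[0][:2]-[.4728,.212]).round(4),np.linalg.norm(P[1]-P[0]).round(3),np.linalg.norm(P[2]-P[1]).round(3),r[2])
E
```

```text
28.45 [ 0.41168682 -0.03777462  0.16727428]
25 [0.019  0.1112] 0.01 0.013 90.0
166 [-0.0044  0.0019] 0.029 0.047 90.0
45 [-0.005   0.1045] 0.022 0.016 75.96376037597656
23 [-0.0303  0.102 ] 0.008 0.013 90.0
```

View pics/p10.png

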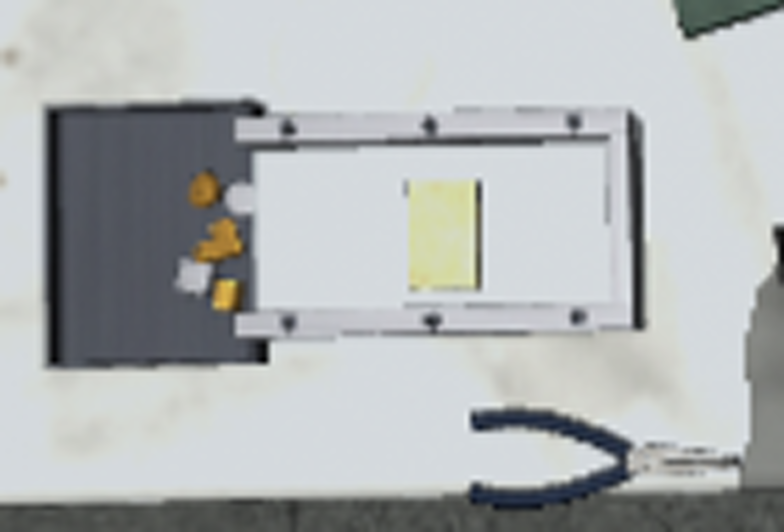

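The slab lies flat and square at about (-4, +2) mm from mid-bed. The tray holds all five offcuts and the gripper is clear. Handing in.

```bash
python3 -c "
from rig import ctrl
print(ctrl.job_done())"
```

```text
the job is handed in; nothing more can be done
None
```

I handed the job in at about 28 s; no verdict came back. The last pictures show all five offcuts in the chip tray, the brass slab flat and square about 4 mm across and 2 mm along from mid-bed, and the scraper standing on the pad.

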